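# Hang the rinsed paint cup to dry

### The job

Take the rinsed blue cup out of the draining cradle and hang it mouth down on the free drying stand, lowering it over the post until it rests fully home and hangs straight; do not drop it. Then let go and push the fan lever all the way over to switch the drying fan on. Leave the white cup, the paint jar and the brush where they are.

Things in the scene. Friction and masses are not known exactly. Their poses are not given: they have to be found in the camera images.
- cup: Blue plastic cup, straight and round: outer diameter 58 mm, length 110 mm, wall 3 mm, bottom 6 mm thick, 85 to 170 g, a thin white band near the mouth. Origin: centre of the outside of its closed bottom; its z axis runs along the cup from closed bottom to open mouth. Starts loose in the cradle, mouth 20 degrees below horizontal.
- cup_inside (a point): Centre of the inner face of the blue cup's closed bottom, 6 mm from its origin towards the mouth. The inside is 52 mm wide and 104 mm deep.
- cradle: Fixed draining cradle: two steel bars, 42 mm wide in all (narrower than the cup), sloping 20 degrees on legs over a grey plate 150 x 80 x 8 mm; a low lip stops the cup's mouth. Origin: centre of the plate's underside; x is level, towards the lower (mouth) end. In this frame the cup's mouth is at (50, 0, 62) mm, its closed bottom at (-53, 0, 100) mm.
- peg: Free drying stand, fixed: grey foot 100 mm wide, 12 mm high, post 20 mm wide, red round head 40 mm wide with a bevelled flat top (28 mm) 130 mm above the bench. Origin: centre of the foot's underside; z up. When home, the cup's inner bottom rests on the head, its mouth about 26 mm above the bench.
- peg_tip (a point): Centre of the top of the free stand's head, 130 mm above the bench.
- peg_taken: The second drying stand, the same as the first, fixed to the bench, on which the white cup already hangs; its axis is at least 165 mm from that of the free stand. Origin: centre of the underside of its foot.
- white_cup: A white cup of the same size with a green band, already hanging mouth down on the second stand; its top is 136 mm above the bench. Origin: centre of the outside of its closed bottom (now on top). To be left alone.
- fan_lever (a joint): The fan lever, hinged on a level axis: 0 = off, leaning about 29 degrees back towards the robot's side (the -x side of its own frame); 1.0 rad = on, leaning as far to the other side (+x). It stays where it is left and takes about 1 N at the ball. It starts between 0 and 0.15.
- fan_lever_base: The fixed grey switch block of the fan lever, 70 x 50 x 25 mm. Origin: centre of its underside; z up. The lever swings in its own x-z plane, about a hinge 22 mm above its origin; switching on moves the ball along the block's +x.
- fan_lever_tip (a point): Centre of the green ball (26 mm wide) at the end of the lever, 90 mm from the hinge; the rod below is 10 mm thick.
- paint_jar: Amber paint jar with a red lid, 64 mm wide, 85 mm high, loose. Origin: centre of its underside. To be left alone.
- brush: Paint brush, 200 mm long, lying loose on the bench. Origin: middle of its underside; x along the brush. To be left alone.
Mind the look-alikes: they are no part of the job. Of the things like the cup, leave any that is pink; of the rest the larger one is meant.

How it is judged:
By the outcome, as a careful person would: the job done as asked, in the order asked, and still so for the second after the job is handed in, with the robot touching nothing.
It also fails if it takes over 72 s, if anything falls off the work surface, if the arm or the gripper's body presses on something with over 40 N, if the wrist force passes 120 N, or if a joint passes its speed limit or range.

### The arm

A 6-joint arm with a two-finger parallel gripper is mounted at the origin on the work surface. World frame = base frame: x ahead of the robot, y to its left, z up, the work surface at z = 0. Lengths are in m, angles in rad, forces in N, time in s.
With the tool pointing down it reaches from about 0.3 to 0.875 m from the base axis. Payload 6.4 kg.
Tool frame: the origin (TCP) lies midway between the tips of the shut fingers; the grasp point (between the pads) lies 19 mm behind it; z points along the fingers, y is the line along which they close (so a half turn about z gives the same grasp; the last joint's range is limited). The gripper opens to 88 mm and grips with 3 to 60 N. Pads are 18 mm wide; open, the fingers measure 123 mm over their backs; the gripper's body (75 mm by 187 mm) begins 45 mm behind the grasp point.
Start: joints at [-1.521, 0.181, 1.607, -0, 1.354, -0.206], TCP at [0.146, -0.556, 0.239] pointing down, gripper open.
Joint ranges: [-2.99, 2.99], [-0.89, 2.07], [0.3, 2.58], [-1.14, 4.28], [0, 2.63], [-3.12, 3.12]. Speed limits (rad/s): [2.57, 2.57, 3.01, 3.14, 3.14, 3.14].

### API

Orientations are given as a unit quaternion [x, y, z, w].
In Python, from station import bot gives the robot as it stands. The module is installed in compiled form; this text tells all that it offers.
- The arm moves only by the tool play_rows, never from a script. Its argument "commands" is a list that holds one entry, the list of rows, each a list of 7 numbers: the turn, a rotation vector about the tool's x, y, z in units of 180 degrees (1.0 is 180 degrees), then the shift along the tool's x, y, z in units of 300 mm (1.0 is 300 mm), then the finger opening in mm, from 0 to 88.1. A call has 1 to 5 rows; each row is the pose to reach, as a shift and turn from the pose commanded when the call began, along the tool's axes at that moment, turning the shorter way round; what a row does not reach only later rows make up. A row lasts 1/8 s, in which the tool goes at most 62.5 mm and 10.7 degrees, less where a joint would pass 70% of its speed; a pose out of reach is approached as far as the arm can. A call with a number of a shift or a turn outside -1 to 1 is refused whole. A call with a gripper value outside its range is refused whole. The fingers move at their own pace and stop on an object; the grip force is fixed at half the most. Time passes only in rows, so rows that repeat a pose let the fingers close. It gives the time, the measured TCP pose, the force, the opening and the grip force at its end, in the units of the state.
- bot.state(): the state, without advancing time (a new reading comes with each control period).
- bot.grab_frame(name): name is "scene" or "top"; returns a dict with "frame" (384x512x3 uint8, red, green, blue), "vertical_fov" (degrees; the focal length in pixels is half the picture's height over the tangent of half this angle, whatever the lens; pixels are square), "cx", "cy" (the principal point, pixels), "pose" (4x4, takes a point from camera to world coordinates). Camera axes: x right, y down, z forward; pixel columns grow to the right and rows downward; lengths in m; the calibration is good to about 2 mm. A picture is of the moment at which its call begins. There is no depth.
- bot.sign_off(): hands the job in; it is judged then, once.
Trained networks look in a picture, given as the dict that the camera call returned (one of the last four; its "shot" number tells which), for a name from the list of things; names that differ only in an ending like _2 or _b are one class to them, and where a whole thing is asked for, a point or a joint stands for the part that bears it (a point fixed in the world has none). Each returns a list of dicts, best first, with "p" (0 to 1); they miss things now and then, are a little off and sometimes report something else, mostly with a low value. They report only what shows in the picture. A call takes as long as a camera call. They do not tell look-alikes from the thing itself.
- bot.find_in(picture, label): "location" ([row, column] in pixels, amid what is visible of it).
The state is a dict: "clock": time; "q": joint angles; "joint_velocities": joint speeds; "tau": joint torques, N m; "ee_pos": TCP position; "orientation": TCP orientation; "force": force on the tool from outside, world axes, zero at the start; "wrist_torque": the same for the moment, N m; "grip_width": finger opening in m; "grip_force": force on a finger pad.
Only numpy, scipy, OpenCV 4.12 (cv2) and the standard library are available. Lean on these libraries where they do the work, as an engineer would, in place of code of your own. Each camera call takes 0.05 s, during which the arm holds its last target. There are 200 camera calls.

## Working session

There is one attempt and no reset: what is moved stays moved. The work goes in short steps, Python scripts to look and compute and a tool call to move; the robot and the scene stay as the last step left them, time stands still between calls to the robot, and variables do not carry over. Pictures are saved under pics/ and viewed, at most 10 in all, crops included, and the job is handed in when it is done.

Besides the shell and the picture viewer there is one more tool, called after "Emit:" in YAML: its name, and indented under it one key for each argument. play_rows: Moves the arm, as the interface text tells. Shifts and turns lie within -1 to 1; 1 stands for 300 mm of shift or 180 degrees of turn. Its arguments: {"type":"object","properties":{"commands":{"type":"array","items":{"type":"array","items":{"type":"array","items":{"type":"number"}}}}},"required":["commands"]}

```bash
mkdir -p pics; cat > h.py <<'E'
import numpy as np, cv2, pickle
from station import bot
from scipy.spatial.transform import Rotation as R
def K(p):
    f=p["frame"].shape[0]/2/np.tan(np.radians(p["vertical_fov"])/2); return f,p["cx"],p["cy"]
def ray(p,rc):
    f,cx,cy=K(p); T=np.array(p["pose"]); d=T[:3,:3]@np.array([(rc[1]-cx)/f,(rc[0]-cy)/f,1]); return T[:3,3],d/np.linalg.norm(d)
def atz(p,rc,z):
    o,d=ray(p,rc); return o+d*(z-o[2])/d[2]
def tri(p,a,q,b):
    o1,d1=ray(p,a);o2,d2=ray(q,b);s=np.linalg.lstsq(np.c_[d1,-d2],o2-o1,rcond=None)[0]
    x,y=o1+s[0]*d1,o2+s[1]*d2; return (x+y)/2,np.linalg.norm(x-y)
def proj(p,X):
    f,cx,cy=K(p);T=np.array(p["pose"]);c=T[:3,:3].T@(np.array(X)-T[:3,3]);return [cy+f*c[1]/c[2],cx+f*c[0]/c[2]]
E
python3 - <<'E'
from h import *
np.set_printoptions(precision=3,suppress=True)
P={n:bot.grab_frame(n) for n in("scene","top")}
pickle.dump(P,open("p0.pkl","wb"))
for n,p in P.items():
    print(n,p["frame"].shape,p["vertical_fov"],p["cx"],p["cy"],np.array(p["pose"]).tolist())
    for l in "cup cup_inside cradle peg peg_tip peg_taken white_cup fan_lever fan_lever_base fan_lever_tip paint_jar brush".split():
        try: print(l,[(round(d["p"],2),np.round(d["location"]).tolist()) for d in bot.find_in(p,l)[:4]])
        except Exception as e: print(l,e)
im=np.vstack([P["scene"]["frame"],P["top"]["frame"]])[:,:,::-1]
cv2.imwrite("pics/a.png",cv2.resize(P["scene"]["frame"][:,:,::-1],(800,600)));cv2.imwrite("pics/b.png",cv2.resize(P["top"]["frame"][:,:,::-1],(800,600)))
E
```

```text
scene (384, 512, 3) 53.83237434316736 254.51733130792232 190.81493789070097 [[-0.033313482223177905, 0.7200936294938678, -0.6930767465905305, 1.3031366020517563], [0.9994218958836621, 0.019291303837865436, -0.027994992847683534, 0.03939612339518119], [-0.006788661905906123, -0.6936086867669577, -0.7203200009099733, 0.8817326379462423], [0.0, 0.0, 0.0, 1.0]]
cup [(0.87, [241.0, 406.0]), (0.87, [176.0, 352.0]), (0.81, [204.0, 349.0])]
cup_inside [(0.95, [205.0, 345.0]), (0.83, [180.0, 349.0]), (0.69, [239.0, 406.0])]
cradle [(0.88, [224.0, 340.0])]
peg [(0.91, [205.0, 179.0]), (0.53, [207.0, 349.0])]
peg_tip [(0.98, [204.0, 181.0])]
peg_taken [(0.74, [204.0, 348.0])]
white_cup [(0.64, [213.0, 255.0])]
fan_lever [(0.51, [154.0, 130.0]), (0.31, [205.0, 351.0])]
fan_lever_base [(0.97, [176.0, 130.0])]
fan_lever_tip [(0.62, [183.0, 248.0]), (0.54, [156.0, 130.0])]
paint_jar [(0.76, [280.0, 291.0])]
brush [(0.67, [180.0, 246.0]), (0.15, [208.0, 181.0])]
top (384, 512, 3) 50.724150685832186 258.01043471967705 193.8334059715733 [[-0.006322257528469029, -0.9916560041263368, 0.12875713005472875, 0.40926132766334783], [-0.9999559301838283, 0.007163118360749582, 0.0060685604178258535, 0.003632527450722299], [-0.006940226937112918, -0.12871308874988785, -0.9916575891075129, 1.4247506819626072], [0.0, 0.0, 0.0, 1.0]]
cup [(0.79, [192.0, 184.0]), (0.75, [177.0, 135.0]), (0.73, [246.0, 170.0]), (0.39, [209.0, 322.0])]
cup_inside [(0.86, [172.0, 134.0]), (0.83, [244.0, 171.0]), (0.79, [195.0, 181.0])]
cradle [(0.61, [204.0, 198.0])]
peg []
peg_tip [(0.61, [206.0, 321.0])]
peg_taken []
white_cup [(0.61, [184.0, 252.0])]
fan_lever [(0.66, [248.0, 383.0])]
fan_lever_base [(0.78, [240.0, 376.0])]
fan_lever_tip [(0.52, [200.0, 200.0]), (0.48, [247.0, 386.0])]
paint_jar [(0.78, [135.0, 230.0])]
brush [(0.61, [242.0, 266.0])]
```

View pics/a.png

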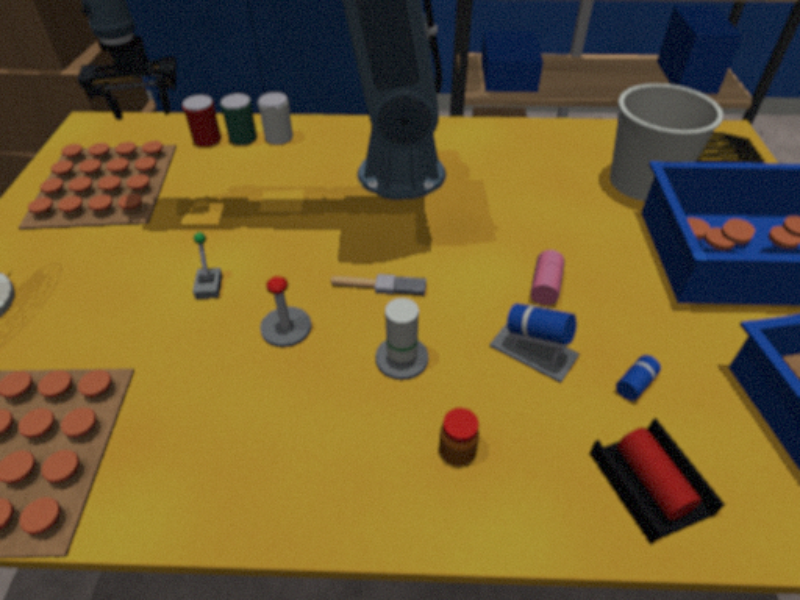

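View pics/b.png

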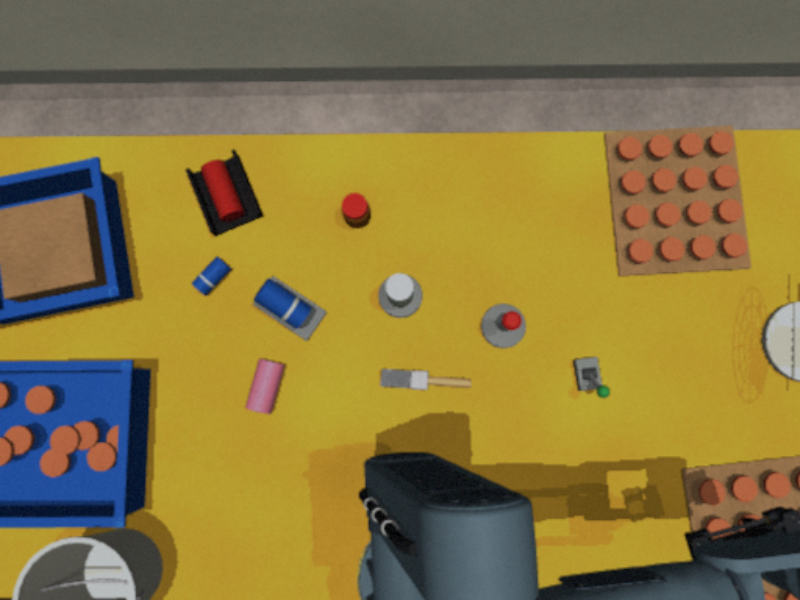

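The large blue cup with the white band lies in the cradle, at scene (row 207, col 347) and top (195, 182). The free stand's red head is at scene (182, 178). The lever ball is at scene (153, 128). The white cup is between them, the jar is nearer the camera, and the brush is behind.

These could be taken for the cup:
- Large blue cup in the cradle, scene (207, 347).
- Small blue cup, scene (241, 408). It is too small.
- Pink cup, scene (177, 351). It is excluded by its colour.
- Red roll in the black tray, scene (302, 421). It is no cup.

My choice is the large blue one in the cradle.

```bash
cat >> h.py <<'E'
from scipy.optimize import minimize
from scipy.spatial import ConvexHull
def mask(p,hs,box,smin=110,vmin=25):
    h=cv2.cvtColor(p["frame"],cv2.COLOR_RGB2HSV); m=np.zeros(h.shape[:2],bool)
    for a,b in hs: m|=(h[...,0]>=a)&(h[...,0]<=b)
    m&=(h[...,1]>smin)&(h[...,2]>vmin); r0,r1,c0,c1=box; o=np.zeros_like(m); o[r0:r1,c0:c1]=m[r0:r1,c0:c1]; 
    n,l,s,_=cv2.connectedComponentsWithStats(o.astype(np.uint8)); return l==1+np.argmax(s[1:,4])
def cen(m): return np.argwhere(m).mean(0)
def cyl(b,ax,L=.11,r=.029):
    ax=ax/np.linalg.norm(ax); u=np.cross(ax,[.3,.2,.9]);u/=np.linalg.norm(u);v=np.cross(ax,u)
    t=np.linspace(0,2*np.pi,40)[:,None]; c=r*(np.cos(t)*u+np.sin(t)*v); return np.r_[b+c,b+c+L*ax]
def sil(p,X):
    q=np.array([proj(p,x)[::-1] for x in X]); o=np.zeros((384*4,512*4),np.uint8)
    cv2.fillConvexPoly(o,cv2.convexHull(((q+.5)*4-.5).round().astype(np.int32)),1); return cv2.resize(o.astype(np.float32),(512,384),interpolation=cv2.INTER_AREA)
E
python3 - <<'E'
from h import *
np.set_printoptions(precision=4,suppress=True)
P=pickle.load(open("p0.pkl","rb")); s,t=P["scene"],P["top"]
Ms=mask(s,[(95,130)],(185,230,315,375));Mt=mask(t,[(95,130)],(170,215,155,205))
# include white band: close
k=np.ones((9,9),np.uint8)
def full(p,box):
    h=cv2.cvtColor(p["frame"],cv2.COLOR_RGB2HSV); m=((h[...,0]>=95)&(h[...,0]<=130)&(h[...,1]>110)).astype(np.uint8)
    o=np.zeros_like(m);r0,r1,c0,c1=box;o[r0:r1,c0:c1]=m[r0:r1,c0:c1];return cv2.morphologyEx(o,cv2.MORPH_CLOSE,k)
fs=full(s,(190,225,318,374)); ft=full(t,(172,212,158,204)); print(fs.sum(),ft.sum())
def cup(v):
    c,sn=np.cos(v[2]),np.sin(v[2]); f=lambda x,z:np.array([v[0]+x*c,v[1]+x*sn,z])
    b=f(-.053,.100);m=f(.050,.062);return b,m-b
def cost(v):
    X=cyl(*cup(v)); return sum(1-(np.minimum(a,m).sum()/np.maximum(a,m).sum()) for a,m in((sil(s,X),fs),(sil(t,X),ft)))
g=atz(t,[195,182],.08); best=min((minimize(cost,[g[0],g[1],y],method="Nelder-Mead",options=dict(initial_simplex=[[g[0],g[1],y],[g[0]+.02,g[1],y],[g[0],g[1]+.02,y],[g[0],g[1],y+.3]],xatol=1e-4,fatol=1e-4)) for y in(-2.2,-1.9)),key=lambda r:r.fun)
print("cradle",best.x,best.fun,cup(best.x))
red=[(0,8),(172,180)]
hs,ht=mask(s,red,(172,195,165,195)),mask(t,red,(190,220,310,345)); print("head",tri(s,cen(hs),t,cen(ht)),cen(hs),cen(ht))
gs,gt=mask(s,[(40,85)],(140,165,115,140),80),mask(t,[(40,85)],(235,265,370,400),80); B,e=tri(s,cen(gs),t,cen(gt)); print("ball",B,e,gs.sum(),gt.sum())
for l,p,rc in(("lbase",s,None),):pass
for p in(s,t):
    for l in("fan_lever_base","white_cup","peg","paint_jar"):
        print(l,[atz(p,d["location"],{"fan_lever_base":.015,"white_cup":.08,"peg":.05,"paint_jar":.05}[l]) for d in bot.find_in(p,l)[:1]])
st=bot.state(); print(st["q"],st["ee_pos"],st["orientation"],st["force"],st["clock"])
c=np.hstack([cv2.resize(s["frame"][170:270,310:440],None,fx=3,fy=3),cv2.resize(t["frame"][160:260,100:230],None,fx=3,fy=3)]); cv2.imwrite("pics/c.png",c[:,:,::-1])
c=np.hstack([cv2.resize(s["frame"][140:230,110:210],None,fx=4,fy=4),cv2.resize(t["frame"][185:275,300:400],None,fx=4,fy=4)]); cv2.imwrite("pics/d.png",c[:,:,::-1])
E
```

```text
762 561
cradle [ 0.5845  0.2686 -2.1722] 0.24766194820404053 (array([0.6145, 0.3123, 0.1   ]), array([-0.0583, -0.0849, -0.038 ]))
head (array([ 0.5418, -0.2125,  0.1197]), np.float64(0.0031803171092884518)) [182.2178 176.7624] [204.7438 326.876 ]
ball [ 0.3956 -0.3992  0.1053] 0.0030491217841142064 35 48
fan_lever_base [array([ 0.4125, -0.4093,  0.015 ])]
white_cup [array([0.6163, 0.0132, 0.08  ])]
peg [array([ 0.5685, -0.2124,  0.05  ])]
paint_jar [array([0.8067, 0.1081, 0.05  ])]
fan_lever_base [array([ 0.43  , -0.3954,  0.015 ])]
white_cup [array([0.6163, 0.0329, 0.08  ])]
peg []
paint_jar [array([0.797 , 0.1095, 0.05  ])]
[-1.5213  0.1808  1.607  -0.      1.3537 -0.2063] [ 0.1455 -0.5563  0.2387] [ 0.9918  0.1275 -0.      0.    ] [ 0.4903  0.3754 -0.0206] 1.7
```

View pics/c.png

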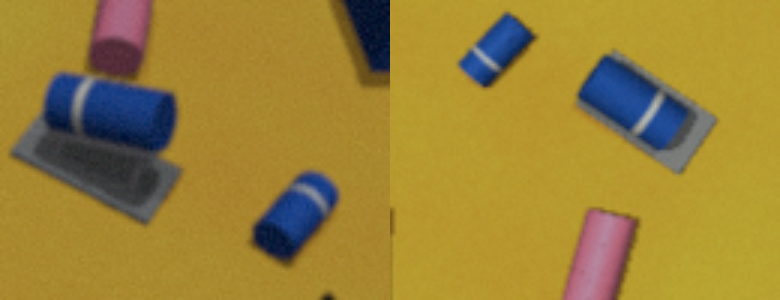

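View pics/d.png

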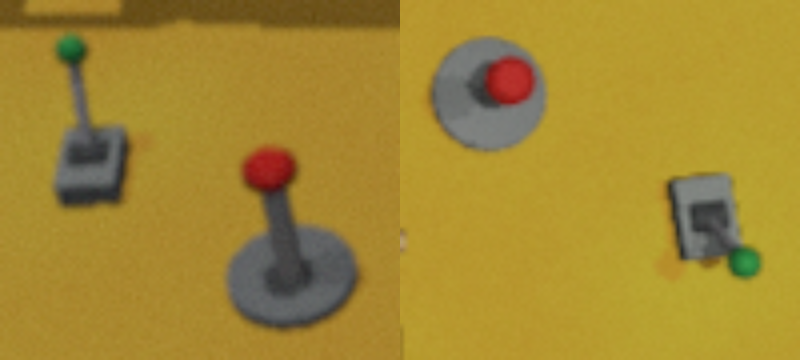

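The crops confirm it: large blue cup with the white band, lying on the cradle bars, with the small blue and pink cups apart from it. The free stand and the lever are clear, and the lever block's long side runs about along world x.

```bash
cat >> h.py <<'E'
def wristIK(Rt,q1,q23):
    W=(R.from_euler("z",q1)*R.from_euler("y",q23)).inv()*Rt*R.from_euler("z",-np.pi/2)
    z=W.as_matrix()[:,2]; q5=np.arccos(np.clip(z[2],-1,1)); q4=np.arctan2(z[1],z[0])
    if q4<-1.14:q4+=2*np.pi
    v=(R.from_euler("z",q4)*R.from_euler("y",q5)).inv()*W; return q4,q5,v.as_rotvec()[2]
def down(a): return R.from_euler("z",a)*R.from_euler("y",np.pi)
E
python3 - <<'E'
from h import *
np.set_printoptions(precision=2,suppress=True)
P=pickle.load(open("p0.pkl","rb")); s,t=P["scene"],P["top"]
psi=-2.172; m=np.array([np.cos(psi),np.sin(psi),0]); ax=np.cross(m,[0,0,-1])
for a in(psi,psi+np.pi):
  for pre in(0,15):   # tool leaned toward m by pre deg
    G=R.from_rotvec(-ax*np.radians(pre))*down(a)
    print("a",a,pre,G.as_matrix()[:,2],"grasp",np.array(wristIK(G,.43,1.9)))
    for ph in np.radians([-60,-40,-20,0,20,40,60]):
        F=R.from_euler("z",ph)*R.from_rotvec(ax*np.radians(70))*G
        z=F.as_matrix()[:,2]; w=np.array([.542,-.2125,.1])-.15*z; print(round(np.degrees(ph)),z,np.array(wristIK(F,np.arctan2(w[1],w[0]),1.9)))
print(atz(t,[197,186.7],.008))
for f in (t,): print(proj(f,[.5845,.2686,.008]))
E
```

```text
a -2.172 0 [-0. -0. -1.] grasp [0.   1.24 1.03]
-60 [ 0.94 -0.07 -0.34] [ 1.45  0.37 -0.01]
-40 [ 0.91  0.25 -0.34] [ 1.4   0.77 -0.12]
-20 [ 0.76  0.55 -0.34] [ 1.33  1.15 -0.21]
0 [ 0.53  0.77 -0.34] [ 1.23  1.48 -0.32]
20 [ 0.23  0.91 -0.34] [ 1.12  1.77 -0.44]
40 [-0.09  0.94 -0.34] [ 0.97  2.02 -0.59]
60 [-0.41  0.85 -0.34] [ 0.76  2.24 -0.81]
a -2.172 15 [-0.15 -0.21 -0.97] grasp [-0.13  1.47  1.06]
-60 [ 0.82 -0.06 -0.57] [0.79 0.43 0.61]
-40 [ 0.79  0.22 -0.57] [1.02 0.76 0.17]
-20 [ 0.67  0.48 -0.57] [ 1.04  1.08 -0.07]
0 [ 0.46  0.68 -0.57] [ 0.99  1.37 -0.26]
20 [ 0.2   0.79 -0.57] [ 0.89  1.63 -0.45]
40 [-0.08  0.82 -0.57] [ 0.75  1.85 -0.66]
60 [-0.35  0.74 -0.57] [ 0.57  2.03 -0.9 ]
a 0.969592653589793 0 [ 0.  0. -1.] grasp [ 0.    1.24 -2.11]
-60 [ 0.94 -0.07 -0.34] [1.45 0.37 3.13]
-40 [ 0.91  0.25 -0.34] [1.4  0.77 3.02]
-20 [ 0.76  0.55 -0.34] [1.33 1.15 2.93]
0 [ 0.53  0.77 -0.34] [1.23 1.48 2.83]
20 [ 0.23  0.91 -0.34] [1.12 1.77 2.7 ]
40 [-0.09  0.94 -0.34] [0.97 2.02 2.55]
60 [-0.41  0.85 -0.34] [0.76 2.24 2.33]
a 0.969592653589793 15 [-0.15 -0.21 -0.97] grasp [-0.13  1.47 -2.08]
-60 [ 0.82 -0.06 -0.57] [ 0.79  0.43 -2.53]
-40 [ 0.79  0.22 -0.57] [ 1.02  0.76 -2.97]
-20 [ 0.67  0.48 -0.57] [1.04 1.08 3.07]
0 [ 0.46  0.68 -0.57] [0.99 1.37 2.88]
20 [ 0.2   0.79 -0.57] [0.89 1.63 2.69]
40 [-0.08  0.82 -0.57] [0.75 1.85 2.48]
60 [-0.35  0.74 -0.57] [0.57 2.03 2.24]
[0.58 0.26 0.01]
[np.float64(196.80252387370965), np.float64(185.38824951561224)]
```

Emit:
play_rows:
  commands:
    - [[0, 0, 0, 0.7, -0.75, 0, 88], [0, 0, 0, 0.7, -0.75, 0, 88], [0, 0, 0, 0.7, -0.75, 0, 88], [0, 0, 0, 0.7, -0.75, 0, 88], [0, 0, 0, 0.7, -0.75, 0, 88]]

```text
clock: 2.33
ee_pos: [0.2924, -0.2837, 0.2389]
orientation: [0.992, 0.127, 0.0, 0.0]
force: [1.4, -0.2, -0.5]
grip_width: 0.0882
grip_force: 0.0
```

Emit:
play_rows:
  commands:
    - [[0, 0, 0, 0.7, -0.75, 0, 88], [0, 0, 0, 0.7, -0.75, 0, 88], [0, 0, 0, 0.7, -0.75, 0, 88], [0, 0, 0, 0.7, -0.75, 0, 88], [0, 0, 0, 0.7, -0.75, 0, 88]]

```text
clock: 2.95
ee_pos: [0.4388, -0.0126, 0.2392]
orientation: [0.992, 0.128, 0.001, 0.0]
force: [0.9, -0.5, 0.2]
grip_width: 0.0875
grip_force: 0.0
```

```bash
cat >> h.py <<'E'
def rel(pos,Rt,st=None):
    st=st or bot.state(); R0=R.from_quat(st["orientation"]); p0=np.array(st["ee_pos"])
    print("clock",round(st["clock"],2),"p",np.round(p0,4),"z",np.round(R0.as_matrix()[:,2],3),"q",np.round(st["q"],3),"w",round(st["grip_width"],4),"F",np.round(st["force"],1))
    rv=(R0.inv()*Rt).as_rotvec()/np.pi; d=R0.inv().apply(np.array(pos)-p0)/.3
    print("turn",np.round(rv,4),"deg",np.round(np.linalg.norm(rv)*180,1),"shift",np.round(d,4),"mm",np.round(np.linalg.norm(d)*300,1))
E
python3 - <<'E'
from h import *
rel([.5975,.288,.18],down(-2.172))
E
```

```text
clock 2.95 p [ 0.4388 -0.0126  0.2392] z [ 0.001 -0.001 -1.   ] q [-0.3   -0.139  1.932 -0.     1.347  1.014] w 0.0875 F [ 0.9 -0.5  0.2]
turn [ 0.0004 -0.0003 -0.227 ] deg 40.9 shift [ 0.7654 -0.8352  0.1976] mm 345.0
```

Emit:
play_rows:
  commands:
    - [[0, 0, -0.227, 0.765, -0.835, 0.1, 88], [0, 0, -0.227, 0.765, -0.835, 0.1, 88], [0, 0, -0.227, 0.765, -0.835, 0.1, 88], [0, 0, -0.227, 0.765, -0.835, 0.1, 88], [0, 0, -0.227, 0.765, -0.835, 0.1, 88]]

```text
clock: 3.58
ee_pos: [0.5842, 0.2626, 0.2111]
orientation: [0.884, 0.467, 0.0, 0.0]
force: [1.4, 0.2, 0.4]
grip_width: 0.088
grip_force: 0.0
```

```bash
python3 - <<'E'
from h import *
rel([.5975,.288,.074],down(-2.172))
p=bot.grab_frame("scene"); cv2.imwrite("pics/e.png",cv2.resize(p["frame"][100:260,260:460,::-1],None,fx=4,fy=4)[:600])
E
```

```text
clock 3.58 p [0.5842 0.2626 0.2111] z [ 0. -0. -1.] q [ 0.238  0.347  1.459 -0.     1.335  0.838] w 0.088 F [1.4 0.2 0.4]
turn [ 0.0001 -0.0001  0.0004] deg 0.1 shift [ 0.0948 -0.0112  0.457 ] mm 140.1
```

View pics/e.png

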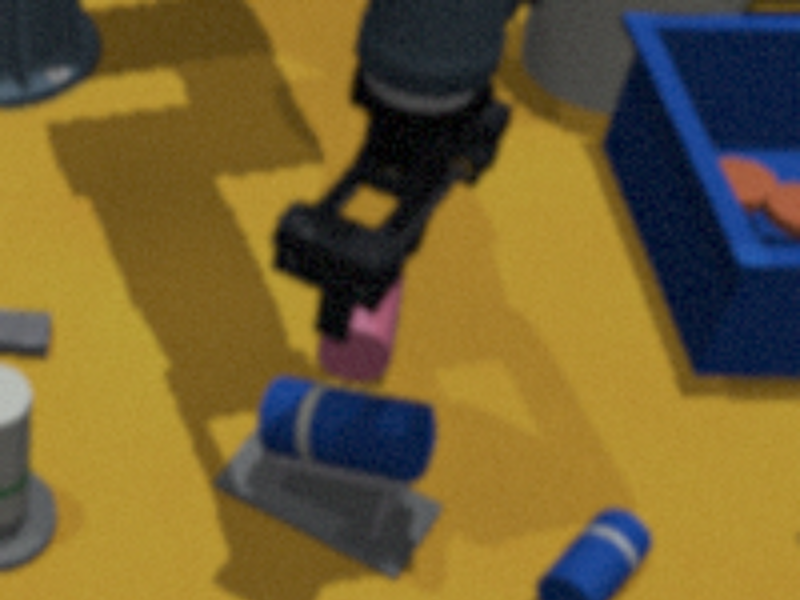

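Emit:
play_rows:
  commands:
    - [[0, 0, 0, 0.095, -0.011, 0, 88], [0, 0, 0, 0.095, -0.011, 0.13, 88], [0, 0, 0, 0.095, -0.011, 0.26, 88], [0, 0, 0, 0.095, -0.011, 0.3, 88], [0, 0, 0, 0.095, -0.011, 0.34, 88]]

```text
clock: 4.25
ee_pos: [0.5974, 0.286, 0.1097]
orientation: [0.885, 0.466, 0.001, 0.0]
force: [0.6, -0.1, 0.7]
grip_width: 0.0881
grip_force: 0.0
```

Emit:
play_rows:
  commands:
    - [[0, 0, 0, 0, 0, 0.04, 88], [0, 0, 0, 0, 0, 0.08, 88], [0, 0, 0, 0, 0, 0.115, 88], [0, 0, 0, 0, 0, 0.115, 88]]

```text
clock: 4.75
ee_pos: [0.5961, 0.2857, 0.0736]
orientation: [0.885, 0.466, -0.001, -0.0]
force: [-0.6, -0.3, -0.0]
grip_width: 0.0879
grip_force: 0.0
```

```bash
python3 - <<'E'
from h import *
rel([.5975,.288,.074],down(-2.172))
p=bot.grab_frame("scene");q=bot.grab_frame("top"); cv2.imwrite("pics/f.png",np.hstack([cv2.resize(p["frame"][140:260,290:420,::-1],None,fx=3,fy=3),cv2.resize(q["frame"][140:260,130:260,::-1],None,fx=3,fy=3)]))
E
```

```text
clock 4.75 p [0.5961 0.2857 0.0736] z [-0.002 -0.    -1.   ] q [0.268 0.544 1.483 0.    1.117 0.87 ] w 0.0879 F [-0.6 -0.3 -0. ]
turn [-0.0004  0.0005 -0.0002] deg 0.1 shift [ 0.009  -0.0004 -0.0013] mm 2.7
```

View pics/f.png

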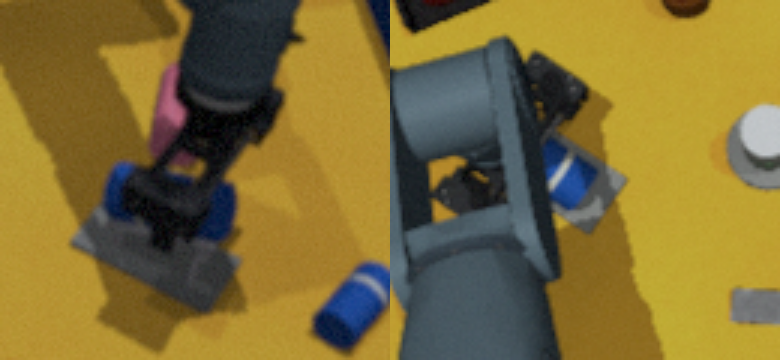

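The fingers straddle the cup on its closed half, with no contact force. I'll close now.

Emit:
play_rows:
  commands:
    - [[0, 0, 0, 0, 0, 0, 50], [0, 0, 0, 0, 0, 0, 45], [0, 0, 0, 0, 0, 0, 45], [0, 0, 0, 0, 0, 0, 45], [0, 0, 0, 0, 0, 0, 45]]

```text
clock: 5.48
ee_pos: [0.5963, 0.2864, 0.075]
orientation: [0.885, 0.466, -0.0, -0.0]
force: [-5.4, 1.7, 4.6]
grip_width: 0.0575
grip_force: 30.0
```

Emit:
play_rows:
  commands:
    - [[0, 0, 0, 0, 0, 0, 45], [0, 0, 0, 0, 0, -0.05, 45], [0, 0, 0, 0, 0, -0.12, 45], [0, 0, 0, 0, 0, -0.25, 45], [0, 0, 0, 0, 0, -0.4, 45]]

```text
clock: 6.1
ee_pos: [0.5969, 0.2855, 0.1968]
orientation: [0.885, 0.466, 0.0, 0.0]
force: [1.0, 0.1, -1.3]
grip_width: 0.0576
grip_force: 30.0
```

```bash
python3 - <<'E'
from h import *
psi=-2.172; m=np.array([np.cos(psi),np.sin(psi),0]); ax=np.cross(m,[0,0,-1])
F=R.from_euler("z",np.radians(-45))*R.from_rotvec(ax*np.radians(70))*down(psi)
z=F.as_matrix()[:,2]; g=np.array([.56,-.2125,.22]); print(F.as_quat(),z)
rel([.45,0,.30],F); 
E
```

```text
[ 0.81568052  0.07533504  0.57114565 -0.05275017] [ 0.92379688  0.17210913 -0.34202014]
clock 6.1 p [0.5969 0.2855 0.1968] z [ 0.001 -0.    -1.   ] q [ 0.267  0.405  1.411 -0.     1.325  0.87 ] w 0.0576 F [ 1.   0.1 -1.3]
turn [-0.1519  0.3676  0.2173] deg 81.6 shift [-1.0617  0.1357 -0.344 ] mm 337.3
```

Emit:
play_rows:
  commands:
    - [[-0.15, 0.37, 0.217, -0.55, 0, -0.41, 45], [-0.15, 0.37, 0.217, -0.55, 0, -0.41, 45], [-0.15, 0.37, 0.217, -0.55, 0, -0.41, 45], [-0.15, 0.37, 0.217, -0.55, 0, -0.41, 45], [-0.15, 0.37, 0.217, -0.55, 0, -0.41, 45]]

```text
clock: 6.72
ee_pos: [0.504, 0.1481, 0.3222]
orientation: [0.89, 0.228, 0.393, -0.037]
force: [-0.3, 1.4, -0.9]
grip_width: 0.0578
grip_force: 30.0
```

```bash
cat >> h.py <<'E'
FQ=R.from_quat([0.81568052,0.07533504,0.57114565,-0.05275017])
E
python3 - <<'E'
from h import *
rel([.5,.15,.32],FQ)
E
```

```text
clock 6.72 p [0.504  0.1481 0.3222] z [ 0.683  0.245 -0.688] q [-0.161 -0.532  2.239  0.533  0.764  0.647] w 0.0578 F [-0.3  1.4 -0.9]
turn [-0.0538  0.1267  0.0762] deg 28.3 shift [-0.0109 -0.0122 -0.0025] mm 5.0
```

Emit:
play_rows:
  commands:
    - [[-0.054, 0.127, 0.076, 0, 0, 0, 45], [-0.054, 0.127, 0.076, 0, 0, 0, 45], [-0.054, 0.127, 0.076, 0, 0, 0, 45], [-0.054, 0.127, 0.076, 0, 0, 0, 45]]

```text
clock: 7.22
ee_pos: [0.5028, 0.15, 0.3184]
orientation: [0.818, 0.077, 0.568, -0.054]
force: [0.1, 0.4, -2.0]
grip_width: 0.0583
grip_force: 30.0
```

```bash
python3 - <<'E'
from h import *
rel([.56,-.209,.29],FQ)
E
```

```text
clock 7.22 p [0.5028 0.15   0.3184] z [ 0.92   0.176 -0.349] q [-0.107 -0.63   2.515  1.37   0.283  0.103] w 0.0583 F [ 0.1  0.4 -2. ]
turn [-0.0015  0.0025  0.0003] deg 0.5 shift [-0.1011  1.2113 -0.0023] mm 364.7
```

Emit:
play_rows:
  commands:
    - [[0, 0, 0, -0.05, 0.6, 0, 45], [0, 0, 0, -0.05, 0.6, 0, 45], [0, 0, 0, -0.05, 0.6, 0, 45], [0, 0, 0, -0.05, 0.6, 0, 45], [0, 0, 0, -0.05, 0.6, 0, 45]]

```text
clock: 7.85
ee_pos: [0.5322, -0.0293, 0.3041]
orientation: [0.819, 0.077, 0.567, -0.053]
force: [-0.5, 0.7, -2.8]
grip_width: 0.0582
grip_force: 30.0
```

Emit:
play_rows:
  commands:
    - [[0, 0, 0, -0.05, 0.61, 0, 45], [0, 0, 0, -0.05, 0.61, 0, 45], [0, 0, 0, -0.05, 0.61, 0, 45], [0, 0, 0, -0.05, 0.61, 0, 45], [0, 0, 0, -0.05, 0.61, 0, 45]]

```text
clock: 8.48
ee_pos: [0.5618, -0.2054, 0.2891]
orientation: [0.819, 0.079, 0.566, -0.056]
force: [-0.6, 0.7, -1.6]
grip_width: 0.058
grip_force: 30.0
```

```bash
python3 - <<'E'
from h import *
rel([.56,-.209,.29],FQ)
P={n:bot.grab_frame(n) for n in("scene","top")}; P["st"]=bot.state(); pickle.dump(P,open("p1.pkl","wb"))
cv2.imwrite("pics/g.png",np.hstack([cv2.resize(P["scene"]["frame"][80:240,110:240,::-1],None,fx=3,fy=3),cv2.resize(P["top"]["frame"][120:280,260:390,::-1],None,fx=3,fy=3)]))
E
```

```text
clock 8.47 p [ 0.5618 -0.2054  0.2891] z [ 0.918  0.181 -0.353] q [-1.074 -0.054  2.2    1.411  1.131 -0.483] w 0.058 F [-0.6  0.7 -1.6]
turn [-0.003   0.0037  0.0006] deg 0.9 shift [-0.0001  0.0108 -0.0087] mm 4.1
```

View pics/g.png

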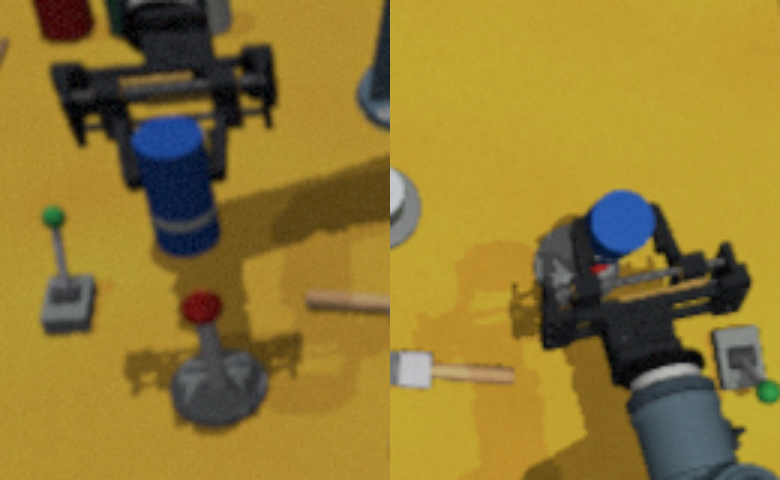

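The cup is held mouth down above the stand. In the scene crop its mouth is just above the red head. The top view shows the cup's closed face ahead of the head by a little, partly through parallax.

```bash
cat >> h.py <<'E'
def hull(m):
    c=np.vstack(cv2.findContours(m.astype(np.uint8),cv2.RETR_EXTERNAL,cv2.CHAIN_APPROX_NONE)[0]); o=np.zeros(m.shape,np.uint8); cv2.fillConvexPoly(o,cv2.convexHull(c),1); return o
def iou(a,m): return np.minimum(a,m).sum()/np.maximum(a,m).sum()
def fitcup(s,t,b0,bs,bt):
    def blue(p,box,vmin=0):
        h=cv2.cvtColor(p["frame"],cv2.COLOR_RGB2HSV);m=(h[...,0]>=100)&(h[...,0]<=130)&(h[...,1]>130)&(h[...,2]>vmin);o=np.zeros_like(m);r0,r1,c0,c1=box;o[r0:r1,c0:c1]=m[r0:r1,c0:c1];
        return cv2.morphologyEx(o.astype(np.uint8),cv2.MORPH_OPEN,np.ones((2,2),np.uint8))
    ms=hull(blue(s,bs)); mt=hull(blue(t,bt))
    def cost(v):
        X=cyl(np.array(v[:3]),np.array([v[3],v[4],-1])); return 2-iou(sil(s,X),ms)-iou(sil(t,X),mt)+2*(v[3]**2+v[4]**2)
    sx=[list(b0)+[0,0]]+[[b0[j]+.012*(j==i) for j in range(3)]+[.08*(i==3),.08*(i==4)] for i in range(5)]
    r=minimize(cost,sx[0],method="Nelder-Mead",options=dict(initial_simplex=sx,xatol=1e-4,fatol=1e-5,maxiter=600)); X=cyl(r.x[:3],np.array([r.x[3],r.x[4],-1]))
    return r,(iou(sil(s,X),ms),iou(sil(t,X),mt)),ms,mt
E
python3 - <<'E'
from h import *
np.set_printoptions(precision=4,suppress=True)
P=pickle.load(open("p1.pkl","rb")); st=P["st"]; g=np.array(st["ee_pos"])-.019*R.from_quat(st["orientation"]).as_matrix()[:,2]; print("grasp",g)
r,i,ms,mt=fitcup(P["scene"],P["top"],[g[0],g[1],g[2]+.03],(110,170,145,190),(180,210,320,350)); print(r.x,i)
Q=pickle.load(open("p0.pkl","rb"))
for n,box in(("scene",(185,230,160,205)),("top",(185,230,300,340))):
    p=Q[n];h=cv2.cvtColor(p["frame"],cv2.COLOR_RGB2HSV);m=(h[...,1]<90);o=np.zeros_like(m);r0,r1,c0,c1=box;o[r0:r1,c0:c1]=m[r0:r1,c0:c1]
    if n=="scene": o[:196]=0
    M=hull(cv2.morphologyEx(o.astype(np.uint8),cv2.MORPH_OPEN,np.ones((3,3),np.uint8)))
    f=lambda v:1-iou(sil(p,cyl(np.array([v[0],v[1],0]),np.array([0,0,1.]),.012,.05)),M)
    q=minimize(f,[.542,-.2125],method="Nelder-Mead",options=dict(initial_simplex=[[.542,-.2125],[.555,-.2125],[.542,-.2]],xatol=1e-4,fatol=1e-5)); print(n,"foot",q.x,q.fun)
    H=hull(mask(p,[(0,8),(172,180)],(172,195,165,195) if n=="scene" else (190,220,310,345)))
    f=lambda v:1-iou(sil(p,cyl(np.array([v[0],v[1],.106]),np.array([0,0,1.]),.02,.02)),H)
    q=minimize(f,[.542,-.2125],method="Nelder-Mead",options=dict(initial_simplex=[[.542,-.2125],[.555,-.2125],[.542,-.2]],xatol=1e-4,fatol=1e-5)); print(n,"head",q.x,q.fun)
# marked debug: hull outlines
E
```

```text
grasp [ 0.5441 -0.2087  0.2964]
[ 0.5484 -0.2083  0.3254  0.0233 -0.0297] (np.float32(0.88777304), np.float32(0.8247074))
scene foot [ 0.5397 -0.2149] 0.07079023122787476
scene head [ 0.532  -0.2157] 0.4266023635864258
top foot [ 0.5405 -0.2103] 0.07912647724151611
top head [ 0.542  -0.2116] 0.09626632928848267
```

```bash
python3 - <<'E'
from h import *
np.set_printoptions(precision=4,suppress=True)
P=pickle.load(open("p1.pkl","rb")); st=P["st"]; M=R.from_quat(st["orientation"]).as_matrix(); print("tool y",M[:,1],"x",M[:,0])
s,t=P["scene"],P["top"]
ht=cv2.cvtColor(t["frame"],cv2.COLOR_RGB2HSV); print(ht[190:206:3,318:352:3].tolist()[2])
print("top V\n",ht[180:212:2,318:352:2,2]);print("top H\n",ht[180:212:2,318:352:2,0])
hs=cv2.cvtColor(s["frame"],cv2.COLOR_RGB2HSV);print("scene H\n",hs[114:170:3,148:190:2,0]);print("scene V\n",hs[114:170:3,148:190:2,2])
X=cyl(np.array([.5441,-.2087,.3264]),np.array([0,0,-1.]))
for p in(s,t):
    q=np.array([proj(p,x) for x in X]); print(q[:40].min(0),q[:40].max(0),q[40:].min(0),q[40:].max(0))
E
```

```text
tool y [ 0.1922 -0.9814 -0.0002] x [0.3457 0.0675 0.9359]
[[80, 10, 77], [108, 30, 43], [90, 16, 31], [109, 195, 128], [109, 197, 171], [110, 189, 174], [109, 190, 172], [109, 190, 172], [109, 191, 171], [109, 188, 175], [109, 131, 66], [108, 36, 35]]
top V
 [[192 193 191 189 194 193 195 192 190 191 194 190 190 193 190 191 193]
 [192 190 189 192 191 192 192 191 190 190 192 192 190 191 193 193 189]
 [194 192 191 192 191 192 191 135 153 173 168 149 130 191 191 190 192]
 [190 191 191 191 189 177 139 172 170 170 172 173 170 139 191 192 191]
 [193 192 191 190 176 121 173 171 172 170 173 171 169 172 124  76 170]
 [191 192 190 186  64 168 171 170 173 171 170 174 170 170 168  40 110]
 [142 125  92  64  63 172 170 174 169 170 171 171 169 171 171  96  40]
 [110  75  34  35  63 174 172 173 173 173 171 169 173 174 170  99  33]
 [ 77  51  38  31  44 174 171 173 173 172 171 171 171 172 172  66  35]
 [ 80  38  41  36  42 121 171 173 169 171 174 171 169 172 145  26  29]
 [ 81  54  43  33  43  55 146 177 173 172 173 174 172 173 179  36  41]
 [ 80  60  39  39  40  50  54 126 173 174 172 173 152 170 19
[... 4301 characters left out ...]
 116]
 [177 177 170 173 175 180 110  75  69  66  67  68  65  64  67  68  57  56
  102 115 116]
 [176 176 180 180 177 176 150  63  67  76  74  81  73  62  62  54  53  46
  103 111 110]
 [179 177 178 178 175 177 165  55  65  62  60  56  60  57  56  61  54  50
  105 114 112]
 [176 175 173 176 178 179 144  99  64  63  63  63  67  51  58  60  54 100
  114 110 114]
 [179 179 178 177 175 179 144 118 111  89  67  60  56  67  87 113 114 113
  107 113 109]
 [174 174 176 178 175 177 173 151 118 117 117 121 117 112 114 113 113 118
  112 112 108]]
[116.5952 153.8685] [130.6209 177.6498] [150.2412 162.0621] [164.5098 183.9276]
[185.5718 327.6734] [206.6381 348.947 ] [191.0197 321.6708] [210.2214 341.0304]
```

```bash
cat >> h.py <<'E'
def disc(p,box,vt):
    h=cv2.cvtColor(p["frame"],cv2.COLOR_RGB2HSV); m=(abs(h[...,0].astype(int)-110)<5)&(h[...,2]>vt)&(h[...,1]>120); o=np.zeros(m.shape,np.uint8);r0,r1,c0,c1=box;o[r0:r1,c0:c1]=m[r0:r1,c0:c1]
    n,l,s,_=cv2.connectedComponentsWithStats(o); return hull(l==1+np.argmax(s[1:,4]))
def fit1(p,m,z,L,r,g):
    f=lambda v:1-iou(sil(p,cyl(np.array([v[0],v[1],z]),np.array([0,0,-1.]),L,r)),m)
    q=minimize(f,g,method="Nelder-Mead",options=dict(initial_simplex=[g,[g[0]+.01,g[1]],[g[0],g[1]+.01]],xatol=1e-4,fatol=1e-5)); return q.x,q.fun
E
python3 - <<'E'
from h import *
np.set_printoptions(precision=4,suppress=True)
P=pickle.load(open("p1.pkl","rb")); s,t=P["scene"],P["top"]
ds=disc(s,(112,140,148,184),105);dt=disc(t,(178,212,322,352),120)
print(ds.sum(),cen(ds),np.argwhere(ds).min(0),np.argwhere(ds).max(0));print(dt.sum(),cen(dt),np.argwhere(dt).min(0),np.argwhere(dt).max(0))
print("tri",tri(s,cen(ds),t,cen(dt)))
for z in(.32,.326):print(z,"top",fit1(t,dt,z,.0001,.029,[.548,-.206]),"scene",fit1(s,ds,z,.0001,.029,[.548,-.206]))
hs=cv2.cvtColor(s["frame"],cv2.COLOR_RGB2HSV);h=hs[...,0];m=((h<12)|(h>30)).astype(np.uint8);o=np.zeros_like(m);o[146:172,156:190]=m[146:172,156:190]
o=cv2.morphologyEx(o,cv2.MORPH_OPEN,np.ones((3,3),np.uint8));print(o.sum())
for r in range(144,170,2):
    c=np.where(o[r])[0]; print(r,c.min() if len(c) else None,c.max() if len(c) else None,end="; ")
bz=.326
def f(v):
    b=np.array([v[0],v[1],v[3]]);X=cyl(b,np.array([v[2],v[4],-1.]));a=sil(s,X);a[:146]=0;return 1-iou(a,o)
for b in([.548,-.206],):
  for z in(.320,.326):
    q=minimize(lambda w:f([b[0],b[1],w[0],z,w[1]]),[0,0],method="Nelder-Mead",options=dict(initial_simplex=[[0,0],[.08,0],[0,.08]],fatol=1e-5));print("\ntilt",z,q.x,q.fun)
E
```

```text
260 [125.6    165.3654] [119 154] [132 176]
337 [193.4421 337.095 ] [184 327] [203 347]
tri (array([ 0.5518, -0.2071,  0.3255]), np.float64(0.0025416109046725996))
0.32 top (array([ 0.5526, -0.2068]), np.float64(0.06378132104873657)) scene (array([ 0.5435, -0.211 ]), np.float64(0.06195098161697388))
0.326 top (array([ 0.5516, -0.2059]), np.float64(0.07077032327651978)) scene (array([ 0.5512, -0.2082]), np.float64(0.06733620166778564))
385
144 None None; 146 160 180; 148 160 180; 150 160 181; 152 161 181; 154 162 182; 156 162 182; 158 162 182; 160 163 181; 162 163 180; 164 165 176; 166 None None; 168 None None; 
tilt 0.32 [-0.0923 -0.0688] 0.06902331113815308

tilt 0.326 [-0.0135 -0.052 ] 0.08199912309646606
```

```bash
python3 - <<'E'
from h import *
st=bot.state();p=np.array(st["ee_pos"]);Rt=R.from_quat(st["orientation"])
rel([.5518,-.2101,.211],Rt); rel([.5518,-.2101,.289],Rt); print(Rt.inv().apply([0,0,-.1])/.3)
E
```

```text
clock 8.57 p [ 0.5616 -0.2053  0.2897] z [ 0.918  0.18  -0.352] q [-1.074 -0.055  2.201  1.411  1.131 -0.483] w 0.0582 F [ 0.3  0.1 -1.4]
turn [0. 0. 0.] deg 0.0 shift [-0.2579  0.0096  0.0595] mm 79.4
clock 8.57 p [ 0.5616 -0.2053  0.2897] z [ 0.918  0.18  -0.352] q [-1.074 -0.055  2.201  1.411  1.131 -0.483] w 0.0582 F [ 0.3  0.1 -1.4]
turn [0. 0. 0.] deg 0.0 shift [-0.0145  0.0095 -0.0321] mm 10.9
[-3.11970954e-01  5.69833136e-05  1.17410526e-01]
```

Emit:
play_rows:
  commands:
    - [[0, 0, 0, -0.0145, 0.0095, -0.032, 45], [0, 0, 0, -0.1, 0.0095, 0, 45], [0, 0, 0, -0.18, 0.0095, 0.03, 45], [0, 0, 0, -0.258, 0.0095, 0.0595, 45], [0, 0, 0, -0.258, 0.0095, 0.0595, 45]]

```text
clock: 9.2
ee_pos: [0.5508, -0.2122, 0.2096]
orientation: [0.819, 0.077, 0.566, -0.055]
force: [0.1, 0.2, -0.6]
grip_width: 0.0581
grip_force: 30.0
```

```bash
python3 - <<'E'
from h import *
np.set_printoptions(precision=4,suppress=True)
rel([.5518,-.2101,.211],R.from_quat(bot.state()["orientation"]))
P={n:bot.grab_frame(n) for n in("scene","top")}; P["st"]=bot.state(); pickle.dump(P,open("p2.pkl","wb")); s,t=P["scene"],P["top"]
e=[.541,-.212,.2475]; a,b=np.round(proj(s,e)).astype(int),np.round(proj(t,e)).astype(int)
ds=disc(s,(a[0]-14,a[0]+14,a[1]-18,a[1]+18),105);dt=disc(t,(b[0]-16,b[0]+16,b[1]-18,b[1]+18),120)
print("tri",tri(s,cen(ds),t,cen(dt)),cen(ds),cen(dt),a,b)
z=.2475;print("top",fit1(t,dt,z,.0001,.029,[.541,-.212]),"scene",fit1(s,ds,z,.0001,.029,[.541,-.212]))
cv2.imwrite("pics/i.png",np.hstack([cv2.resize(s["frame"][120:230,130:230,::-1],None,fx=4,fy=4),cv2.resize(t["frame"][150:260,280:380,::-1],None,fx=4,fy=4)]))
E
```

```text
clock 9.2 p [ 0.5508 -0.2122  0.2096] z [ 0.919  0.178 -0.353] q [-1.109  0.136  2.233  1.496  1.129 -0.727] w 0.0581 F [ 0.1  0.2 -0.6]
turn [0. 0. 0.] deg 0.0 shift [ 0.0061 -0.0061  0.0027] mm 2.7
tri (array([ 0.5411, -0.2141,  0.2469]), np.float64(0.0017126763679429645)) [147.6116 168.9711] [200.5068 334.7279] [147 170] [200 334]
top (array([ 0.5408, -0.2126]), np.float64(0.07640540599822998)) scene (array([ 0.5412, -0.2143]), np.float64(0.07304602861404419))
```

View pics/i.png

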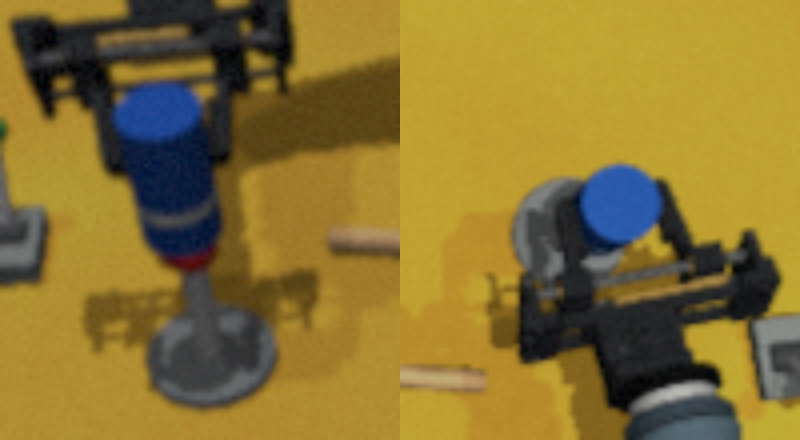

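In the scene crop the red head sits centred under the cup's mouth, at about crop (190, 258). Cup axis and stand axis agree within 2 mm. I'll lower in stages.

Emit:
play_rows:
  commands:
    - [[0, 0, 0, -0.04, 0, 0.015, 45], [0, 0, 0, -0.08, 0, 0.03, 45], [0, 0, 0, -0.12, 0, 0.045, 45], [0, 0, 0, -0.16, 0, 0.06, 45], [0, 0, 0, -0.2, 0, 0.075, 45]]

```text
clock: 9.93
ee_pos: [0.5519, -0.2141, 0.1481]
orientation: [0.818, 0.078, 0.567, -0.053]
force: [0.3, 0.1, -0.7]
grip_width: 0.058
grip_force: 30.0
```

Emit:
play_rows:
  commands:
    - [[0, 0, 0, -0.03, 0, 0.0113, 45], [0, 0, 0, -0.06, 0, 0.0226, 45], [0, 0, 0, -0.09, 0, 0.034, 45], [0, 0, 0, -0.11, 0, 0.0414, 45], [0, 0, 0, -0.11, 0, 0.0414, 45]]

```text
clock: 10.55
ee_pos: [0.5513, -0.213, 0.1107]
orientation: [0.819, 0.077, 0.566, -0.055]
force: [-0.4, 0.1, -0.7]
grip_width: 0.0579
grip_force: 30.0
```

```bash
cat > m.py <<'E'
from h import *
np.set_printoptions(precision=4,suppress=True)
rel([.5508,-.2122,.0987],FQ)
P={n:bot.grab_frame(n) for n in("scene","top")}; P["st"]=bot.state(); pickle.dump(P,open("p3.pkl","wb")); s,t=P["scene"],P["top"]
e=[.541,-.212,.14]; a,b=np.round(proj(s,e)).astype(int),np.round(proj(t,e)).astype(int)
ds=disc(s,(a[0]-14,a[0]+14,a[1]-18,a[1]+18),105);dt=disc(t,(b[0]-16,b[0]+16,b[1]-18,b[1]+18),120)
print("tri",tri(s,cen(ds),t,cen(dt)))
E
python3 m.py
```

```text
clock 10.55 p [ 0.5513 -0.213   0.1107] z [ 0.919  0.177 -0.352] q [-1.109  0.43   2.204  1.624  1.126 -1.023] w 0.0579 F [-0.4  0.1 -0.7]
turn [-0.0018  0.0035 -0.    ] deg 0.7 shift [-0.038  -0.0029  0.0132] mm 12.1
tri (array([ 0.541 , -0.2148,  0.1479]), np.float64(0.0025735474141925477))
```

Emit:
play_rows:
  commands:
    - [[0, 0, 0, -0.01, 0, 0.0038, 45], [0, 0, 0, -0.02, 0, 0.0075, 45], [0, 0, 0, -0.03, 0, 0.0113, 45], [0, 0, 0, -0.03, 0, 0.0113, 45]]

```text
clock: 11.15
ee_pos: [0.5513, -0.2131, 0.1014]
orientation: [0.819, 0.077, 0.566, -0.054]
force: [-0.7, -0.1, -1.2]
grip_width: 0.0579
grip_force: 30.0
```

Emit:
play_rows:
  commands:
    - [[0, 0, 0, -0.006, 0, 0.0023, 45], [0, 0, 0, -0.009, 0, 0.0034, 45], [0, 0, 0, -0.009, 0, 0.0034, 45]]

```text
clock: 11.52
ee_pos: [0.5514, -0.2132, 0.0988]
orientation: [0.819, 0.078, 0.567, -0.054]
force: [-0.7, 0.1, -0.9]
grip_width: 0.0581
grip_force: 30.0
```

```bash
python3 m.py
```

```text
clock 11.53 p [ 0.5514 -0.2132  0.0988] z [ 0.919  0.177 -0.352] q [-1.109  0.467  2.196  1.639  1.128 -1.057] w 0.0581 F [-0.7  0.1 -0.9]
turn [-0.0017  0.0035  0.0003] deg 0.7 shift [-0.0006 -0.0035 -0.0011] mm 1.1
tri (array([ 0.5413, -0.2148,  0.1356]), np.float64(0.0022659314011383574))
```

Close to home, but no contact yet. I'll feel for it in 1.5 mm steps.

Emit:
play_rows:
  commands:
    - [[0, 0, 0, -0.005, 0, 0.0019, 45], [0, 0, 0, -0.005, 0, 0.0019, 45]]

```text
clock: 11.88
ee_pos: [0.5514, -0.2132, 0.0972]
orientation: [0.819, 0.078, 0.567, -0.054]
force: [-0.1, -0.1, 0.2]
grip_width: 0.0583
grip_force: 30.0
```

Emit:
play_rows:
  commands:
    - [[0, 0, 0, -0.005, 0, 0.0019, 45], [0, 0, 0, -0.005, 0, 0.0019, 45]]

```text
clock: 12.12
ee_pos: [0.5519, -0.2132, 0.0971]
orientation: [0.817, 0.078, 0.568, -0.054]
force: [-3.2, 1.4, 8.2]
grip_width: 0.0577
grip_force: 30.0
```

Emit:
play_rows:
  commands:
    - [[0, 0, 0, 0.003, 0, -0.001, 45], [0, 0, 0, 0.003, 0, -0.001, 66], [0, 0, 0, 0.003, 0, -0.001, 88], [0, 0, 0, 0.003, 0, -0.001, 88], [0, 0, 0, 0.003, 0, -0.001, 88]]

```text
clock: 12.75
ee_pos: [0.5514, -0.2132, 0.0964]
orientation: [0.819, 0.078, 0.566, -0.054]
force: [0.3, 0.4, 0.2]
grip_width: 0.0883
grip_force: 0.0
```

Emit:
play_rows:
  commands:
    - [[0, 0, 0, 0, 0, 0, 88], [0, 0, 0, 0, 0, 0, 88]]

```text
clock: 13.0
ee_pos: [0.5514, -0.2132, 0.0965]
orientation: [0.819, 0.078, 0.567, -0.054]
force: [-0.1, 0.4, -0.2]
grip_width: 0.0878
grip_force: 0.0
```

```bash
python3 m.py
```

```text
clock 13.0 p [ 0.5514 -0.2132  0.0965] z [ 0.919  0.176 -0.352] q [-1.109  0.474  2.195  1.641  1.128 -1.063] w 0.0878 F [-0.1  0.4 -0.2]
turn [-0.0016  0.0035  0.0004] deg 0.7 shift [ 0.0063 -0.0037 -0.0039] mm 2.5
tri (array([ 0.5412, -0.2144,  0.1335]), np.float64(0.0019678631741655637))
```

Emit:
play_rows:
  commands:
    - [[0, 0, 0, 0, 0, -0.06, 88], [0, 0, 0, 0, 0, -0.15, 88], [0, 0, 0, 0, 0, -0.25, 88], [0, 0, 0, 0, 0, -0.35, 88], [0, 0, 0, 0, 0, -0.45, 88]]

```text
clock: 13.72
ee_pos: [0.4265, -0.2371, 0.1444]
orientation: [0.819, 0.078, 0.566, -0.054]
force: [0.1, -0.7, 0.8]
grip_width: 0.0881
grip_force: 0.0
```

```bash
cat >> m.py <<'E'
s,t=P["scene"],P["top"]
cv2.imwrite("pics/j.png",np.hstack([cv2.resize(s["frame"][130:240,110:210,::-1],None,fx=4,fy=4),cv2.resize(t["frame"][170:280,300:400,::-1],None,fx=4,fy=4)]))
g=lambda p,c,k=16:mask(p,[(40,85)],(int(c[0])-k,int(c[0])+k,int(c[1])-k,int(c[1])+k),80)
E
python3 m.py; python3 -c "
from h import *
rel([.33,-.25,.28],down(np.pi))"
```

```text
clock 13.72 p [ 0.4265 -0.2371  0.1444] z [ 0.919  0.177 -0.352] q [-1.495  0.248  2.347  1.284  1.323 -1.009] w 0.0881 F [ 0.1 -0.7  0.8]
turn [-0.0017  0.0035  0.0004] deg 0.7 shift [ 0.0062 -0.0033  0.4492] mm 134.8
tri (array([ 0.5414, -0.2149,  0.1327]), np.float64(0.003390457434624166))
clock 13.82 p [ 0.4262 -0.2387  0.1448] z [ 0.92   0.173 -0.352] q [-1.497  0.247  2.347  1.285  1.322 -1.009] w 0.0875 F [ 0.1 -0.4 -0.5]
turn [-0.0356 -0.3842  0.0521] deg 70.1 shift [ 0.3084 -0.022  -0.4602] mm 166.3
```

View pics/j.png

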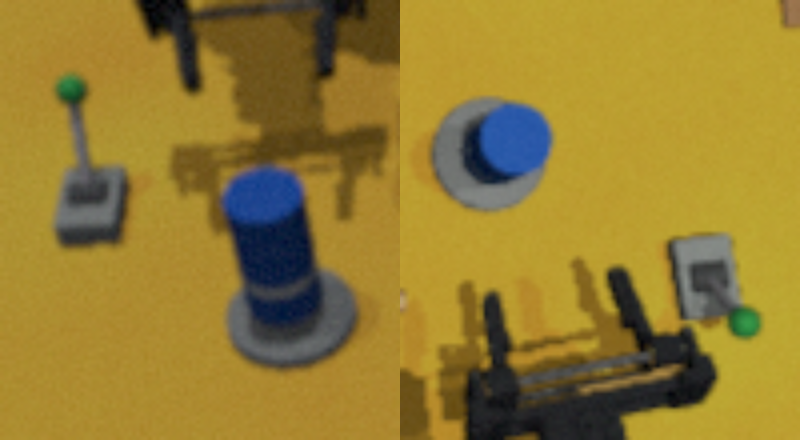

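The cup hangs upright and fully home on the free stand, at crop (265, 240) in the scene view. The lever is still off, with its ball at scene about (152, 128). Next is the lever: raise, point down, shut the fingers.

Emit:
play_rows:
  commands:
    - [[0, 0, 0, 0.15, 0, -0.25, 60], [-0.035, -0.384, 0.052, 0.308, -0.022, -0.46, 0], [-0.035, -0.384, 0.052, 0.308, -0.022, -0.46, 0], [-0.035, -0.384, 0.052, 0.308, -0.022, -0.46, 0], [-0.035, -0.384, 0.052, 0.308, -0.022, -0.46, 0]]

```text
clock: 14.45
ee_pos: [0.3311, -0.2501, 0.2814]
orientation: [0.959, 0.042, 0.278, -0.026]
force: [0.2, 0.2, -1.2]
grip_width: 0.0399
grip_force: 0.0
```

```bash
python3 -c "
from h import *
rel([.34,-.405,.23],down(np.pi+.12))"
```

```text
clock 14.45 p [ 0.3311 -0.2501  0.2814] z [ 0.531  0.073 -0.844] q [-1.403 -0.474  2.19   0.572  1.432 -0.004] w 0.0399 F [ 0.2  0.2 -1.2]
turn [-0.0059 -0.1801 -0.0098] deg 32.5 shift [-0.1014  0.5211  0.1225] mm 163.4
```

Emit:
play_rows:
  commands:
    - [[-0.006, -0.18, -0.01, -0.101, 0.521, 0.1225, 0], [-0.006, -0.18, -0.01, -0.101, 0.521, 0.1225, 0], [-0.006, -0.18, -0.01, -0.101, 0.521, 0.1225, 0], [-0.006, -0.18, -0.01, -0.101, 0.521, 0.1225, 0], [-0.006, -0.18, -0.01, -0.101, 0.521, 0.1225, 0]]

```text
clock: 15.08
ee_pos: [0.3417, -0.4017, 0.2259]
orientation: [0.998, 0.063, 0.003, -0.005]
force: [-0.4, -0.3, -0.3]
grip_width: 0.0004
grip_force: 0.0
```

```bash
python3 - <<'E'
from h import *
np.set_printoptions(precision=4,suppress=True)
rel([.34,-.405,.092],down(np.pi+.12))
# block yaw / centre from first pictures: top face silhouette
Q=pickle.load(open("p0.pkl","rb"))
def box(v):
    c,s=np.cos(v[2]),np.sin(v[2]); return np.array([[v[0]+x*c-y*s,v[1]+x*s+y*c,z] for x in(-.035,.035) for y in(-.025,.025) for z in(0,.025)])
Ms=[]
for n,b in(("scene",(168,192,120,145)),("top",(226,252,364,386))):
    h=cv2.cvtColor(Q[n]["frame"],cv2.COLOR_RGB2HSV);m=((h[...,1]<90)&((h[...,0]<35)|(h[...,0]>85)|(h[...,1]<50))).astype(np.uint8);o=np.zeros_like(m);r0,r1,c0,c1=b;o[r0:r1,c0:c1]=m[r0:r1,c0:c1];Ms.append((Q[n],hull(cv2.morphologyEx(o,cv2.MORPH_OPEN,np.ones((3,3),np.uint8)))))
f=lambda v:sum(1-iou(sil(p,box(v)),M) for p,M in Ms)
g=[.437,-.394,.1];r=minimize(f,g,method="Nelder-Mead",options=dict(initial_simplex=[g,[.45,-.394,.1],[.437,-.38,.1],[.437,-.394,-.1]],xatol=1e-4,fatol=1e-5));print("block",r.x,r.fun)
E
```

```text
clock 15.07 p [ 0.3417 -0.4017  0.2259] z [ 0.005  0.01  -1.   ] q [-1.096  0.09   1.736  0.009  1.322  0.346] w 0.0004 F [-0.4 -0.3 -0.3]
turn [-0.0029 -0.0018  0.0019] deg 0.7 shift [-0.0096  0.0143  0.4462] mm 133.9
block [ 0.4328 -0.3954  0.1304] 0.2767563462257385
```

Emit:
play_rows:
  commands:
    - [[0, 0, 0, -0.01, 0.012, 0.15, 0], [0, 0, 0, -0.01, 0.012, 0.3, 0], [0, 0, 0, -0.01, 0.012, 0.445, 0], [0, 0, 0, -0.01, 0.012, 0.445, 0]]

```text
clock: 15.58
ee_pos: [0.3371, -0.4035, 0.0917]
orientation: [0.998, 0.061, 0.002, -0.006]
force: [0.5, 0.4, -0.5]
grip_width: 0.0007
grip_force: 0.0
```

Emit:
play_rows:
  commands:
    - [[0, 0, 0, 0.04, 0, 0, 0], [0, 0, 0, 0.08, 0, 0, 0], [0, 0, 0, 0.12, 0, 0, 0], [0, 0, 0, 0.16, 0, 0, 0], [0, 0, 0, 0.2, 0, 0, 0]]

```text
clock: 16.2
ee_pos: [0.3994, -0.3987, 0.0936]
orientation: [0.998, 0.062, 0.002, -0.003]
force: [-0.7, -0.1, 1.4]
grip_width: 0.0002
grip_force: 0.5
```

Emit:
play_rows:
  commands:
    - [[0, 0, 0, 0.04, 0, 0, 0], [0, 0, 0, 0.08, 0, 0, 0], [0, 0, 0, 0.12, 0, 0, 0], [0, 0, 0, 0.15, 0, 0, 0], [0, 0, 0, 0.17, 0, 0, 0]]

```text
clock: 16.82
ee_pos: [0.4495, -0.3923, 0.0934]
orientation: [0.998, 0.062, 0.002, -0.004]
force: [-1.3, -0.2, 0.5]
grip_width: 0.0002
grip_force: 0.4
```

```bash
cat > b.py <<'E'
from h import *
np.set_printoptions(precision=4,suppress=True)
rel([.465,-.39,.092],down(np.pi+.12))
s,t=bot.grab_frame("scene"),bot.grab_frame("top")
try:
    a,b=[cen(mask(p,[(40,85)],bx,80)) for p,bx in((s,(140,190,100,150)),(t,(205,265,355,400)))]; print(tri(s,a,t,b))
    print("scene only z=.101",atz(s,a,.101))
except Exception as e: print(e); a=cen(mask(s,[(40,85)],(140,190,100,150),80)); print("scene only z=.101",atz(s,a,.101))
cv2.imwrite("pics/k.png",np.hstack([cv2.resize(s["frame"][130:240,110:210,::-1],None,fx=4,fy=4),cv2.resize(t["frame"][170:280,300:400,::-1],None,fx=4,fy=4)]))
E
python3 b.py
```

```text
clock 16.82 p [ 0.4495 -0.3923  0.0934] z [ 0.003  0.007 -1.   ] q [-0.92   0.395  1.655  0.008  1.096  0.523] w 0.0002 F [-1.3 -0.2  0.5]
turn [-0.0022 -0.0012  0.0015] deg 0.5 shift [ 0.0523 -0.0011  0.005 ] mm 15.8
attempt to get argmax of an empty sequence
scene only z=.101 [ 0.4651 -0.3931  0.101 ]
```

Emit:
play_rows:
  commands:
    - [[0, 0, 0, 0.012, 0, 0, 0], [0, 0, 0, 0.024, 0, 0, 0], [0, 0, 0, 0.024, 0, 0, 0]]

```text
clock: 17.3
ee_pos: [0.4538, -0.3919, 0.0935]
orientation: [0.998, 0.062, -0.001, -0.004]
force: [-10.7, -0.9, 3.1]
grip_width: 0.0003
grip_force: 5.3
```

Emit:
play_rows:
  commands:
    - [[0, 0, 0, 0.01, 0, 0, 0], [0, 0, 0, 0.01, 0, 0, 0]]

```text
clock: 17.55
ee_pos: [0.4542, -0.3919, 0.0934]
orientation: [0.998, 0.062, -0.003, -0.004]
force: [-20.5, -0.8, 7.9]
grip_width: 0.0006
grip_force: 10.8
```

Emit:
play_rows:
  commands:
    - [[0, 0, 0, 0.01, 0, 0, 0], [0, 0, 0, 0.01, 0, 0, 0]]

```text
clock: 17.8
ee_pos: [0.4546, -0.3918, 0.0933]
orientation: [0.998, 0.062, -0.006, -0.005]
force: [-33.3, -1.9, 13.0]
grip_width: 0.0007
grip_force: 16.3
```

Hard stop reached. I'll back off, raise and check.

Emit:
play_rows:
  commands:
    - [[0, 0, 0, -0.05, 0, 0, 0], [0, 0, 0, -0.15, 0, 0, 0], [0, 0, 0, -0.25, 0, -0.1, 0], [0, 0, 0, -0.35, 0, -0.3, 0], [0, 0, 0, -0.35, 0, -0.5, 0]]

```text
clock: 18.42
ee_pos: [0.3558, -0.4046, 0.2425]
orientation: [0.998, 0.061, 0.002, -0.004]
force: [1.0, -0.7, 0.6]
grip_width: 0.0004
grip_force: 0.0
```

Emit:
play_rows:
  commands:
    - [[0, 0, 0, -0.2, 0.3, -0.2, 0], [0, 0, 0, -0.4, 0.6, -0.2, 0], [0, 0, 0, -0.4, 0.6, -0.2, 0], [0, 0, 0, -0.4, 0.6, -0.2, 0], [0, 0, 0, -0.4, 0.6, -0.2, 0]]

```text
clock: 19.05
ee_pos: [0.2587, -0.6012, 0.3001]
orientation: [0.998, 0.06, 0.002, -0.003]
force: [0.5, 1.0, -0.8]
grip_width: 0.0005
grip_force: 0.0
```

```bash
python3 b.py
```

```text
clock 19.05 p [ 0.2587 -0.6012  0.3001] z [ 0.004  0.006 -1.   ] q [-1.348  0.318  1.317  0.005  1.512  0.102] w 0.0005 F [ 0.5  1.  -0.8]
turn [-0.0017 -0.0014  0.0003] deg 0.4 shift [ 0.7644 -0.6122  0.7001] mm 361.2
(array([ 0.4757, -0.3892,  0.1016]), np.float64(0.002462609889241915))
scene only z=.101 [ 0.475  -0.3908  0.101 ]
```

View pics/k.png

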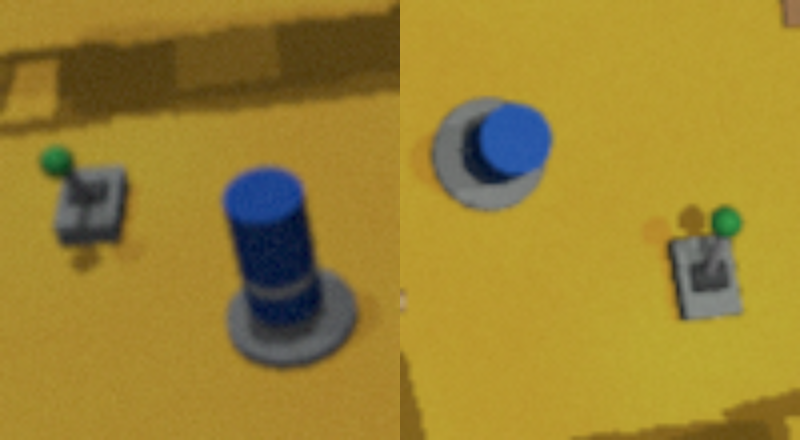

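The lever leans fully over to +x, with its ball at scene crop (57, 160). The cup stands straight on the stand, and the gripper is clear of everything.

```bash
python3 -c "
from station import bot
print(bot.sign_off())"
```

```text
the job is handed in; nothing more can be done
None
```

The blue cup hangs mouth down, straight and fully home on the free stand, the fan lever is pushed to its hard stop (on), nothing else was touched, and the job was handed in at about 19 s.

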